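# Clamp a memo pad in the desk note holder

### The arm

A 6-joint arm with a two-finger parallel gripper is mounted at the origin on a cart in front of the work surface, level with it; the furniture and walls round the work are solid. World frame = base frame: x ahead of the robot, y to its left, z up, the work surface at z = 0. Lengths are in m, angles in rad, forces in N, time in s.
With the tool pointing down it reaches from about 0.35 to 0.775 m from the base axis. Payload 7.3 kg.
Tool frame: the origin (TCP) lies at the very end of the fingers, on their centre line; the grasp point (between the pads) lies 19 mm behind it (robot.tcp_to_grasp is the distance from the TCP to the grasp point, in m); x points along the fingers, y is the direction in which the jaws open and shut, and the axes are right-handed (so a half turn about x gives the same grasp; the last joint's range is limited). The gripper opens to 92 mm and grips with 3 to 60 N. Pads are 19 mm wide; open, the fingers measure 130 mm over their backs; the gripper's body (75 mm by 190 mm) begins 47 mm behind the grasp point.
Start: joints at [1.2, 0.342, 1.524, -0, 1.275, -0.146], TCP at [0.117, 0.512, 0.227] pointing down, gripper open.
Joint ranges: [-2.53, 2.53], [-0.77, 2.02], [0.04, 2.7], [-1, 4.14], [0.28, 2.66], [-3.11, 3.11]. Speed limits (rad/s): [2.57, 2.57, 3.14, 3.14, 3.14, 3.14].

### API

Orientations are given as [roll, pitch, yaw] about the fixed x, y, z axes, in that order (R = Rz(yaw) Ry(pitch) Rx(roll)).
In Python, from cell import robot gives the robot as it stands.
- The arm moves only by the tool move_arm, never from a script. Its argument "increments" is a list of rows, each a list of 4 numbers: the shift along the tool's x, y, z normalised to -1 to 1, where 1 is 40 cm, then the turn about the tool's x normalised to -1 to 1, where 1 is 60 degrees. In form: [[dx, dy, dz, twist], ...]. A call has 1 to 5 rows; each row is the pose to reach, as a shift and turn from the pose commanded when the call began, along the tool's axes at that moment; what a row does not reach only later rows make up. A row lasts 1/8 s, in which the tool goes at most 62.5 mm and 10.7 degrees, less where a joint would pass 70% of its speed; a pose out of reach is approached as far as the arm can. A call with a number of a shift or a turn outside -1 to 1 is refused whole. A call with a gripper value outside its range is refused whole. "gripper" is the closure, from 0 (fully open) to 1 (shut), set as the call begins (left out, the last holds). The fingers move at their own pace and stop on an object; "squeeze" is the grip in N (left out, the last holds). Time passes only in rows, so rows that repeat a pose let the fingers close. It gives the time, the measured TCP pose, the force and the opening at its end, in the units of the state.
- robot.observe(): the state, without advancing time (a new reading comes with each control period).
- robot.read_camera(name): name is "side" or "top" or "wrist"; returns the picture (420x560x3 uint8, red, green, blue); there is no depth.
- robot.camera_params(name): a dict with "fx", "fy", "cx", "cy" (pixels), "R" (3x3) and "t" (3): a world point X has camera coordinates R X + t; the wrist camera has in their place "tool_from_camera" (4x4, takes a point from camera to tool coordinates, whose origin is the TCP and whose axes are the tool frame's). Camera axes: x right, y down, z forward; pixel columns grow to the right and rows downward; lengths in m; the calibration is good to about 2 mm. A picture is of the moment at which its call begins: read the wrist's pose just before it. camera_params takes no time and is no camera call.
- robot.hand_in(): hands the job in, once; it reports no verdict.
The state is a dict: "time": time; "qpos": joint angles; "qvel": joint speeds; "joint_efforts": joint torques, N m; "tool_pos": TCP position; "tool_rot": TCP orientation; "contact_force": force on the tool from outside, world axes, zero at the start; "torque": the same for the moment, N m; "opening": finger opening in m.
Only numpy, scipy, OpenCV 4.12 (cv2) and the standard library are available. Lean on these libraries where they do the work, as an engineer would, in place of code of your own. Each camera call takes 0.05 s, during which the arm holds its last target.

### The job

Load the note holder on the desk: with the fingertips push the white memo pad along between the side rails until it is fully home against the back stop, and only then flip the holder's clamp lever over, past its centre, so that it snaps down and its rubber foot holds the pad. Just push: do not pick up the pad or anything else, and leave the other things on the desk where they are.

Things in the scene. Friction and masses are not known exactly. Their poses are not given: they have to be found in the camera images.
- note_holder: Metal note holder (grey plate, bare rails) fixed to the desk. Origin on the desk surface; x runs along the channel from its open mouth (robot's side) to the back stop, z up; lengths in mm. Base plate 6 thick, x -105 to 90, 106 wide. Side rails 8 wide, x -95 to 30, top z 16, leave a channel 81 wide on y = 0. Steel cheeks behind the stop: x 47 to 83, y within 19, top z 54.
- stop_face (a point): Centre of the front face of the back stop (x 30, y 0, z 12.5 mm in the holder's frame), which the far edge of the pad has to meet. The stop is a bar across the channel, 8 mm thick, top at z 20 mm. Axes as the holder's.
- note_pad: White square memo pad, rigid block 77 x 77 x 13 mm, 40 to 90 g, loose on the base plate between the rails (2 mm play each side), 25 to 53 mm short of the stop at the start. Origin at the centre of its underside (6 mm above the desk), z up. Home: origin at about x -8 mm, y 0 in the holder's frame. Slides easily.
- clamp_lever (a joint): Lever angle, rad. 0: open (the start), handle leaning back, away from the robot's side, 50 degrees above level. Grows as the handle swings over the top toward the channel's mouth. A spring holds it at both ends; past the centre, near 0.8, it snaps on by itself to about 1.6, foot on the pad (1.72 with nothing under it). Takes up to about 7 N on the handle.
- lever_axle (a point): Middle of the lever's axle, fixed at x 65, y 0, z 45 mm in the holder's frame; the axle is parallel to the holder's y. Axes as the holder's.
- lever_tip (a point): Centre of the rounded end of the handle, 85 mm from the axle, in the holder's plane y = 0. The handle's outer 37 mm is a black sleeve 16 mm thick, the rest a 9 mm steel bar. In the holder's frame, mm: open x 120, z 110 (free behind it); upright x 65, z 130; closed x -2, z 98. Axes turn with the lever.
- clamp_foot: Rubber foot of the lever, a bar 14 mm thick, 50 mm long across the channel, 74.5 mm from the axle. Origin at its middle: open x 48, z 118 mm in the holder's frame; closed x -7, z 26, pressing on the pad with about 4 N.
- mug: Bystander, to be left alone: white mug, 92 mm wide, 95 high, handle makes 127; 165 to 180 mm to the left of the holder's middle. Origin at the centre of its underside.
- stapler: Bystander, to be left alone: black desk stapler 144 x 39 x 54 mm; about 155 mm to the right of the holder's middle, roughly parallel to the channel. Origin at the centre of its underside.
- eraser: Bystander, to be left alone: eraser 20 x 44 x 12 mm, left of the front of the holder. Origin at the centre of its underside.
- usb_stick: Bystander, to be left alone: black USB stick 17 x 38 x 9 mm, right of the front of the holder. Origin at the centre of its underside.
- rubber_stamp: Bystander, to be left alone: black rubber stamp with turned handle, 28 x 56 x 70 mm high, left of the back of the holder. Origin at the centre of its underside.
- sharpener: Bystander, to be left alone: metal pencil sharpener 26 x 15 x 14 mm, right of the back of the holder. Origin at the centre of its underside.
Things that resemble listed ones, but are neither listed nor needed, are in the scene too. There is more than one size of the note_pad; the job needs the middle-sized.

How it is judged:
By the outcome, as a careful person would: the job done as asked, in the order asked, and still so for the second after the job is handed in, with the robot touching nothing.
It also fails if it takes over 38 s, if anything falls off the work surface, if the arm or the gripper's body presses on something with over 40 N, if the wrist force passes 120 N, or if a joint passes its speed limit or range.

## Working session

There is one attempt and no reset: what is moved stays moved. The work goes in short steps, Python scripts to look and compute and a tool call to move; the robot and the scene stay as the last step left them, time stands still between calls to the robot, and variables do not carry over. Pictures are saved under pics/ and viewed, and the job is handed in when it is done.

Besides the shell and the picture viewer there is one more tool, called by a JSON object that holds its "name" and its "arguments", one argument or row to a line. move_arm: Moves the arm, as the interface text tells. Its arguments: {"type":"object","properties":{"increments":{"type":"array","items":{"type":"array","items":{"type":"number"}}},"gripper":{"type":"number"},"squeeze":{"type":"number"}},"required":["increments"]}

```bash
ls; mkdir -p pics; python3 - <<'E'
from cell import robot
import cv2
for n in ["top","side","wrist"]:
    s=robot.observe()
    im=robot.read_camera(n); cv2.imwrite(f"pics/{n}0.png",im[:,:,::-1])
    print(n,{k:(v.round(4).tolist() if hasattr(v,'round') and not isinstance(v,float) else v) for k,v in robot.camera_params(n).items()})
print(s)
E
```

```text
pics
top {'fx': 493.19896721107375, 'fy': 493.19896721107375, 'cx': 276.96351827772094, 'cy': 207.3949779881374, 'R': [[0.0107, -0.9995, 0.0311], [-0.9917, -0.0145, -0.1275], [0.1279, -0.0295, -0.9913]], 't': [0.0848, 0.5042, 1.0032]}
side {'fx': 404.50176040826244, 'fy': 404.50176040826244, 'cx': 283.1134151005718, 'cy': 216.06216608830718, 'R': [[-0.9408, -0.3382, -0.0206], [-0.1458, 0.4589, -0.8764], [0.3059, -0.8216, -0.4811]], 't': [0.526, 0.1191, 0.9021]}
wrist {'fx': 333.4938893926214, 'fy': 333.4938893926214, 'cx': 275.29024644943047, 'cy': 216.32719368807255, 'tool_from_camera': [[-0.0004, -0.2625, 0.9649, -0.1574], [1.0, -0.0009, 0.0002, 0.0003], [0.0008, 0.9649, 0.2625, -0.07], [0.0, 0.0, 0.0, 1.0]]}
{'time': 0.1, 'qpos': array([ 1.19995977e+00,  3.42620698e-01,  1.52490710e+00, -5.68518521e-06,
        1.27542499e+00, -1.46045138e-01]), 'qvel': array([ 0.00010977,  0.00025225, -0.00302495,  0.00094456, -0.0004768 ,
       -0.00136277]), 'joint_efforts': array([ 6.00265193e-04, -4.32002342e+01, -2.44692868e+01,  7.19414349e-02,
        5.25392150e-02, -4.16217597e-05]), 'tool_pos': array([0.11689353, 0.51144684, 0.22613629]), 'tool_rot': array([-1.71284429,  1.56943618, -1.93763405]), 'contact_force': array([ 0.32625338, -0.20276823, -0.24008276]), 'torque': array([0.03034184, 0.00472498, 0.06124036]), 'opening': 0.09189370540042104}
```

View pics/top0.png

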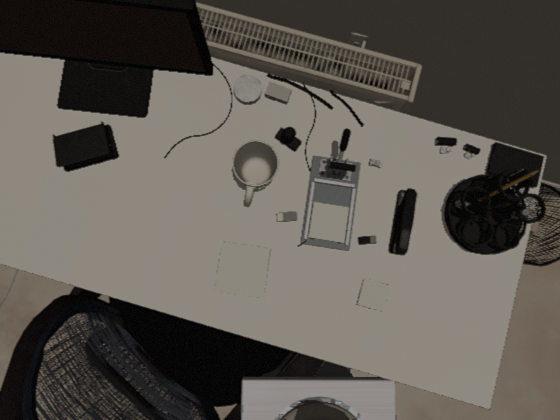

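View pics/side0.png

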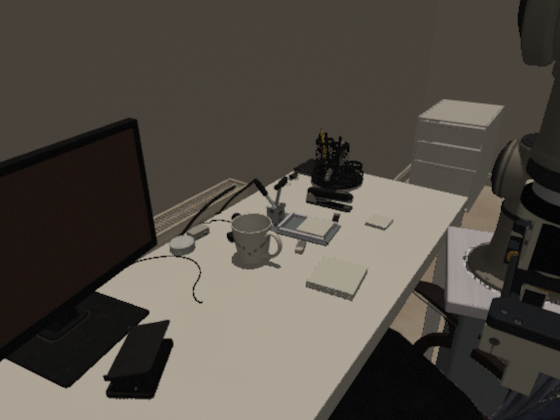

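The top view shows the holder at about (332,203), with the white pad in its channel around (330,222). The lever's black handle is at (346,140). The mug is at (255,165), the eraser at (287,216), the USB stick at (368,240) and the stapler at (402,222). The loose large and small pads at (243,268) and (373,294) are decoys. Next I'll zoom in.

```bash
python3 - <<'E'
import cv2,numpy as np
im=cv2.imread("pics/top0.png")
c=im[120:260,260:440]
c=cv2.convertScaleAbs(c,alpha=1.5)
cv2.imwrite("pics/topz.png",cv2.resize(c,None,fx=4.2,fy=4.2,interpolation=cv2.INTER_CUBIC))
im=cv2.imread("pics/side0.png")
c=cv2.convertScaleAbs(im[160:270,220:370],alpha=1.5)
cv2.imwrite("pics/sidez.png",cv2.resize(c,None,fx=5,fy=5,interpolation=cv2.INTER_CUBIC))
E
```

```text
(no output)
```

View pics/topz.png

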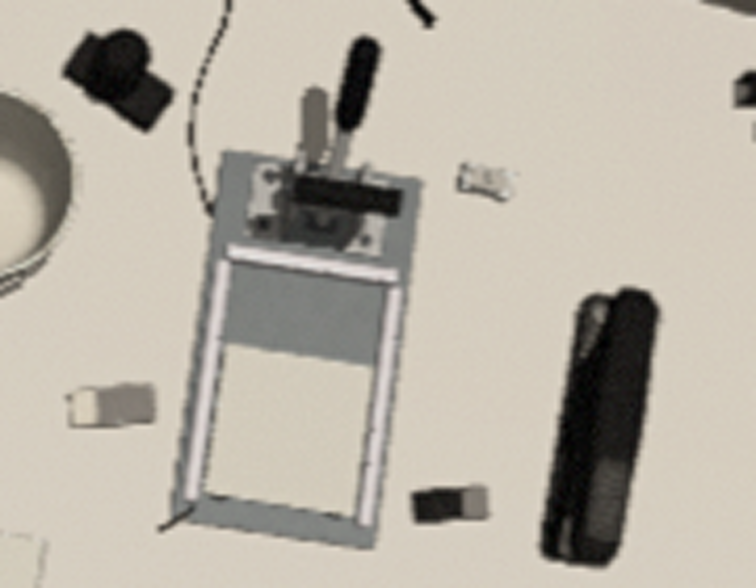

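View pics/sidez.png

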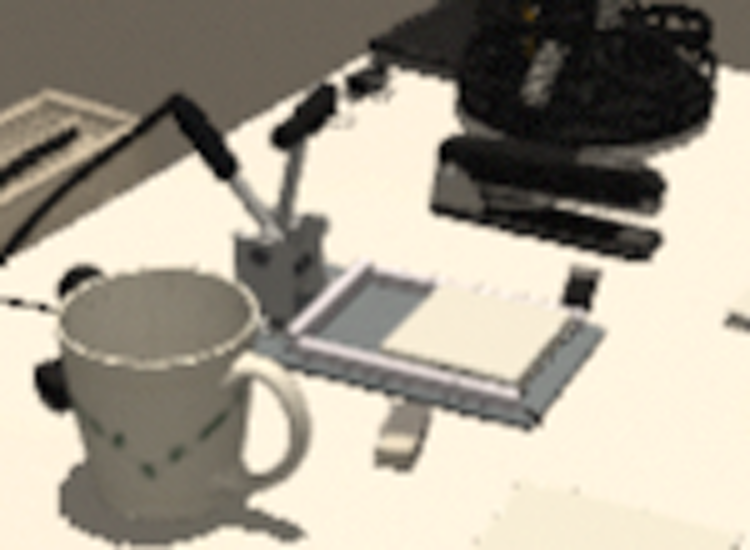

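View pics/wrist0.png

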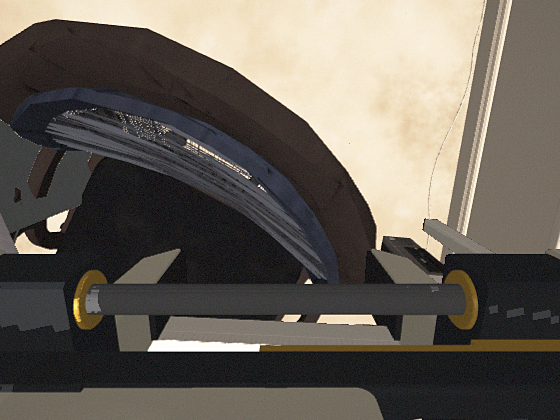

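The zoomed top view gives plate corners at (225,150), (422,180), (375,548) and (172,517). The pad's far edge runs (225,343)-(370,365). I'll cast rays from these.

```bash
cat > h.py <<'E'
import numpy as np
from cell import robot
def ray(n,uv,z):
    p=robot.camera_params(n);R=np.array(p['R']);t=np.array(p['t'])
    C=-R.T@t; d=R.T@np.array([(uv[0]-p['cx'])/p['fx'],(uv[1]-p['cy'])/p['fy'],1])
    return C+d*(z-C[2])/d[2]
def proj(n,X):
    p=robot.camera_params(n);c=np.array(p['R'])@X+p['t']
    return np.array([p['fx']*c[0]/c[2]+p['cx'],p['fy']*c[1]/c[2]+p['cy']])
E
python3 - <<'E'
from h import *
def T(u,v,z): return ray("top",((u+.5)/4.2+260-.5,(v+.5)/4.2+120-.5),z)
BL,BR,FR,FL=[T(*a,.006) for a in [(225,150),(422,180),(375,548),(172,517)]]
L=np.linalg.norm
print(BL,BR,FR,FL); print(L(BL-BR),L(FL-FR),L(BL-FL),L(BR-FR))
ax=(BL+BR-FL-FR)[:2]; ax/=L(ax); yaw=np.arctan2(ax[1],ax[0])
ay=np.array([-ax[1],ax[0]]); ay2=(BL+FL-BR-FR)[:2]; print("yaw",np.degrees(yaw), np.degrees(np.arctan2(-ay2[0],ay2[1])))
cen=(BL+BR+FL+FR)[:2]/4; O=cen-ax*(-.0075); print("O",O)
def H(P): d=P[:2]-O; return (d@ax*1000).round(1),(d@ay*1000).round(1)
for n,u,v,z in [("padFL",225,343,.019),("padFR",372,365,.019),("padNL",205,492,.019),("padNR",355,517,.019),("stop l",230,247,.02),("stop r",397,272,.02),("railL near",192,500,.016),("railR near",366,525,.016),("tip",368,42,.110),("foot l",297,188,.118),("foot r",400,203,.118)]:
    print(n,H(T(u,v,z)))
for n,a in [("erR",(155,400,.012)),("usbL",(412,500,.009)),("stapL",(545,480,.03)),("mugR",(72,180,.095)),("stampR",(172,95,.02))]: print(n,H(T(*a)))
E
```

```text
[0.62201831 0.01255158 0.006     ] [ 0.60791858 -0.09022953  0.006     ] [ 0.4166967  -0.06412279  0.006     ] [0.43114804 0.03927886 0.006     ]
0.1037437244835706 0.10440661662695849 0.19273247858078293 0.19299578483274044
yaw -7.872685977405318 -7.883871416784857
O [ 0.52687472 -0.02665776]
padFL (np.float64(-13.5), np.float64(39.0))
padFR (np.float64(-13.3), np.float64(-36.5))
padNL (np.float64(-89.8), np.float64(38.5))
padNR (np.float64(-91.0), np.float64(-38.0))
stop l (np.float64(35.7), np.float64(43.3))
stop r (np.float64(36.0), np.float64(-42.9))
railL near (np.float64(-94.6), np.float64(44.1))
railR near (np.float64(-93.9), np.float64(-44.5))
tip (np.float64(124.9), np.float64(-0.6))
foot l (np.float64(48.1), np.float64(24.2))
foot r (np.float64(48.5), np.float64(-24.2))
erR (np.float64(-46.8), np.float64(69.6))
usbL (np.float64(-77.3), np.float64(-67.3))
stapL (np.float64(-59.3), np.float64(-128.2))
mugR (np.float64(40.9), np.float64(127.9))
stampR (np.float64(109.8), np.float64(83.8))
```

```bash
python3 - <<'E'
from h import *
for z in (0,.1,.2,.3,.4,.5):
    X=ray("top",(212,71),z); print(z,X.round(3),proj("side",X).round(0), "topleft screen bottom?",ray("top",(188,100),z).round(3)) 
print("desk edge",ray("top",(330,105),0),ray("top",(420,135),0),"radiator front",[ray("top",(330,88),z).round(3) for z in(-.1,0)])
for n in("top","side"):
    p=robot.camera_params(n);print(n,-np.array(p['R']).T@p['t'])
E
python3 - <<'E'
import cv2
a=cv2.imread("pics/top0.png")[0:140,150:430]; cv2.imwrite("pics/topz2.png",cv2.convertScaleAbs(cv2.resize(a,None,fx=2.8,fy=2.8,interpolation=cv2.INTER_CUBIC),alpha=2))
a=cv2.imread("pics/side0.png")[60:340,0:330]; cv2.imwrite("pics/sidez2.png",cv2.convertScaleAbs(cv2.resize(a,None,fx=2.1,fy=2.1,interpolation=cv2.INTER_CUBIC),alpha=2))
E
```

```text
0 [0.812 0.238 0.   ] [148. 263.] topleft screen bottom? [0.743 0.289 0.   ]
0.1 [0.77  0.227 0.1  ] [159. 227.] topleft screen bottom? [0.708 0.274 0.1  ]
0.2 [0.728 0.216 0.2  ] [171. 186.] topleft screen bottom? [0.673 0.258 0.2  ]
0.3 [0.686 0.205 0.3  ] [184. 140.] topleft screen bottom? [0.638 0.242 0.3  ]
0.4 [0.645 0.194 0.4  ] [200.  88.] topleft screen bottom? [0.602 0.226 0.4  ]
0.5 [0.603 0.183 0.5  ] [217.  28.] topleft screen bottom? [0.567 0.21  0.5  ]
desk edge [ 0.73871974 -0.02546336  0.        ] [ 0.6739386  -0.22600987  0.        ] radiator front [array([ 0.817, -0.04 , -0.1  ]), array([ 0.778, -0.026,  0.   ])]
top [0.37081169 0.12163331 1.05613984]
side [0.23629528 0.86439493 0.54918707]
```

View pics/topz2.png

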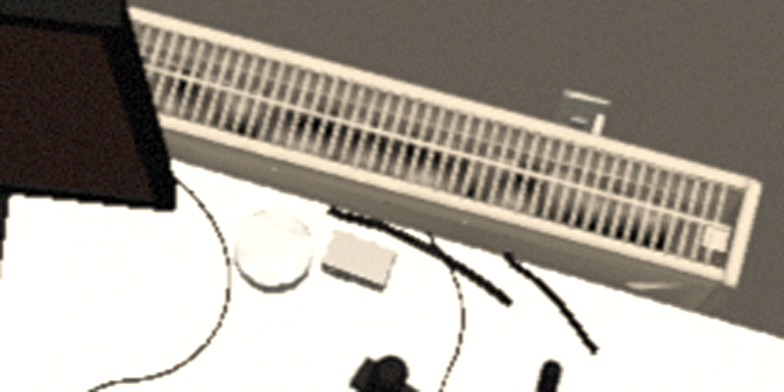

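View pics/sidez2.png

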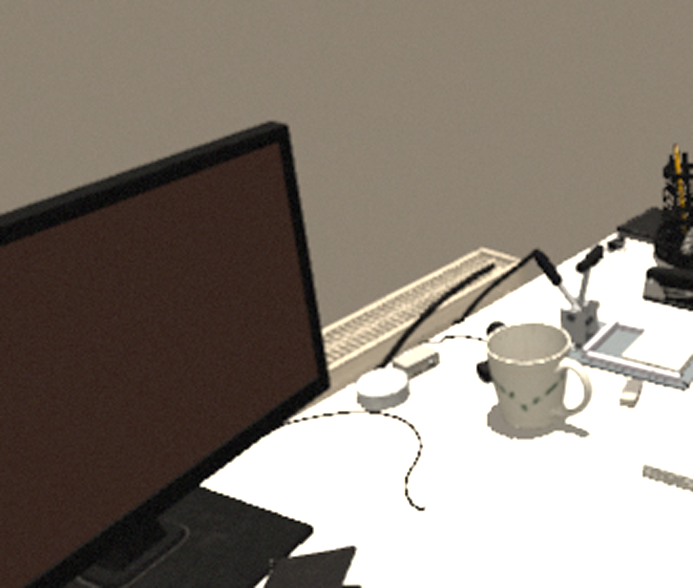

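The monitor's near corner is at about (0.78, 0.23), well clear of the work. The pad needs about 43 mm of travel. Next I'll plan the approach.

```bash
cat >> h.py <<'E'
from scipy.spatial.transform import Rotation as Rn
O=np.array([.52687,-.02666]); YAW=np.radians(-7.88)
AX=np.array([np.cos(YAW),np.sin(YAW)]); AY=np.array([-AX[1],AX[0]])
def W(x,y,z): return np.r_[O+AX*x/1e3+AY*y/1e3,z/1e3]
def st():
    s=robot.observe();p=s['tool_pos'];R=Rn.from_euler('xyz',s['tool_rot']).as_matrix()
    d=p[:2]-O;print("t",round(s['time'],2),"world",p.round(4),"holder mm",(d@AX*1e3).round(1),(d@AY*1e3).round(1),(p[2]*1e3).round(1),"F",s['contact_force'].round(1),"open",round(s['opening'],3),"tool z yaw",np.degrees(np.arctan2(R[1,2],R[0,2])).round(2))
    return p,R
def inc(T):
    p,R=st(); print("inc",(R.T@(np.array(T)-p)/.4).round(3))
E
python3 -c "
from h import *
inc([.35,.3,.227]);inc(W(-118,0,200));inc(W(-118,0,60))"
```

```text
t 0.15 world [0.1169 0.5115 0.2262] holder mm -479.9 476.9 226.2 F [-0.8  0.3 -1. ] open 0.092 tool z yaw -12.88
inc [-0.002 -0.386  0.686]
t 0.15 world [0.1169 0.5115 0.2262] holder mm -479.9 476.9 226.2 F [-0.8  0.3 -1. ] open 0.092 tool z yaw -12.88
inc [ 0.067 -1.109  1.005]
t 0.15 world [0.1169 0.5115 0.2262] holder mm -479.9 476.9 226.2 F [-0.8  0.3 -1. ] open 0.092 tool z yaw -12.88
inc [ 0.417 -1.108  1.005]
```

{"name": "move_arm", "arguments": {
  "increments": [
    [0,-0.1,0.12,-0.083],
    [0,-0.18,0.24,-0.083],
    [0,-0.26,0.37,-0.083],
    [0,-0.33,0.5,-0.083],
    [0,-0.386,0.62,-0.083]
  ],
  "gripper": 1,
  "squeeze": 10
}}

```text
time: 0.78
tool_pos: [0.3255, 0.3044, 0.2268]
tool_rot: [1.016, 1.571, 0.878]
contact_force: [-0.1, -0.3, -0.3]
opening: 0.0466
```

```bash
python3 -c "
from h import *
inc(W(-118,0,200));inc(W(-118,0,40))"
```

```text
t 0.78 world [0.3255 0.3044 0.2268] holder mm -244.9 300.3 226.8 F [-0.1 -0.3 -0.3] open 0.047 tool z yaw -7.93
inc [ 0.067 -0.751  0.318]
t 0.78 world [0.3255 0.3044 0.2268] holder mm -244.9 300.3 226.8 F [-0.1 -0.3 -0.3] open 0.047 tool z yaw -7.93
inc [ 0.467 -0.751  0.318]
```

{"name": "move_arm", "arguments": {
  "increments": [
    [0,-0.15,0.07,0],
    [0,-0.3,0.13,0],
    [0,-0.45,0.2,0],
    [0.03,-0.6,0.26,0],
    [0.067,-0.751,0.318,0]
  ]
}}

```text
time: 1.4
tool_pos: [0.4058, 0.0046, 0.2035]
tool_rot: [0.105, 1.569, -0.033]
contact_force: [1.5, 0.4, -0.2]
opening: 0.0009
```

{"name": "move_arm", "arguments": {
  "increments": [
    [0.13,0,0,0],
    [0.26,0,0,0],
    [0.38,0,0,0],
    [0.38,0,0,0]
  ]
}}

```text
time: 1.9
tool_pos: [0.4028, 0.007, 0.0491]
tool_rot: [3.095, 1.563, 2.957]
contact_force: [-0.0, -0.3, 0.1]
opening: 0.0006
```

```bash
python3 -c "
from h import *
import cv2
cv2.imwrite('pics/wrist1.png',robot.read_camera('wrist')[:,:,::-1])
cv2.imwrite('pics/side1.png',robot.read_camera('side')[:,:,::-1])
inc(W(-116,0,11))"
```

```text
t 2.0 world [0.4059 0.0066 0.0522] holder mm -124.4 16.4 52.2 F [ 0.4 -0.7  0.8] open 0.0 tool z yaw -7.89
inc [ 0.103 -0.041  0.021]
```

View pics/wrist1.png

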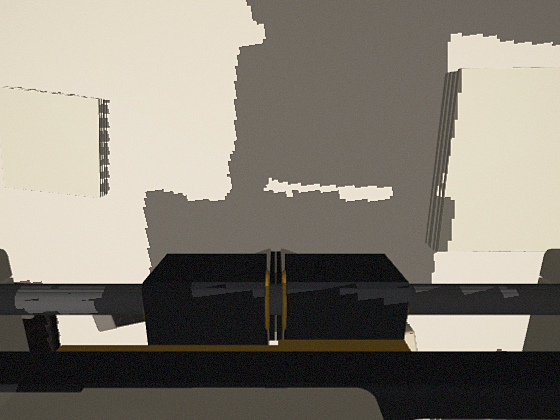

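View pics/side1.png

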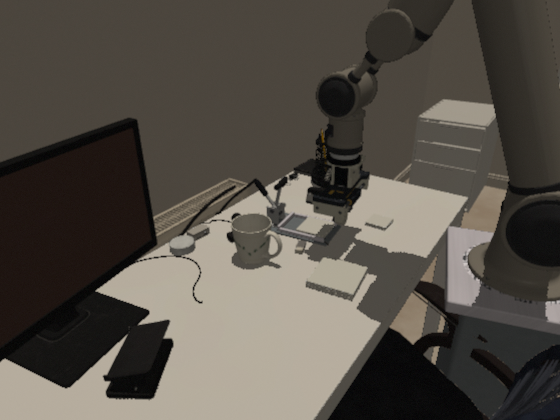

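The wrist view shows the closed fingers at (275,300) with decoy pads on either side, and the side view shows the gripper standing just ahead of the holder's mouth. The TCP is 16 mm left of centre. I'll centre it and then lower.

{"name": "move_arm", "arguments": {
  "increments": [
    [0,-0.041,0.02,0],
    [0,-0.041,0.02,0],
    [0.05,-0.041,0.02,0],
    [0.103,-0.041,0.02,0],
    [0.103,-0.041,0.02,0]
  ]
}}

```text
time: 2.62
tool_pos: [0.4107, -0.0102, 0.0105]
tool_rot: [2.867, 1.57, 2.729]
contact_force: [-0.2, -0.2, 0.1]
opening: 0.0006
```

```bash
python3 -c "
from h import *
import cv2
cv2.imwrite('pics/side2.png',cv2.convertScaleAbs(cv2.resize(robot.read_camera('side')[150:270,220:380,::-1],None,fx=4,fy=4,interpolation=cv2.INTER_CUBIC),alpha=1.5))
inc(W(-57,0,11))"
```

```text
t 2.67 world [ 0.4112 -0.0104  0.011 ] holder mm -116.8 0.3 11.0 F [0.8 0.  0.8] open 0.0 tool z yaw -7.89
inc [ 0.    -0.001  0.15 ]
```

View pics/side2.png

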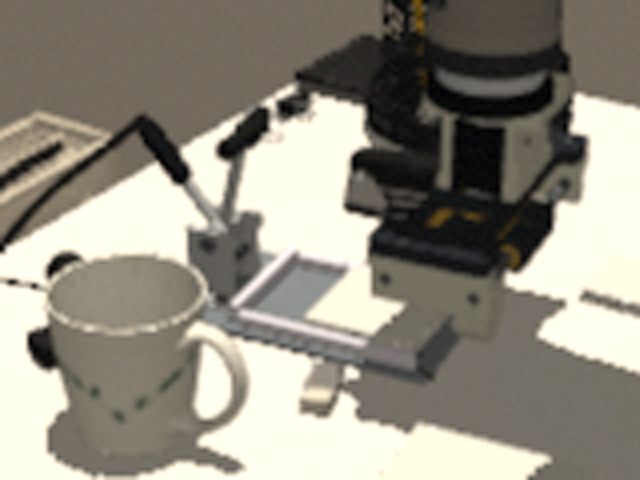

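The fingers are down at the mouth, just in front of the pad. Now I'll push slowly.

{"name": "move_arm", "arguments": {
  "increments": [
    [0,0,0.015,0],
    [0,0,0.03,0],
    [0,0,0.042,0],
    [0,0,0.052,0],
    [0,0,0.062,0]
  ]
}}

```text
time: 3.3
tool_pos: [0.4357, -0.0141, 0.0102]
tool_rot: [2.777, 1.57, 2.639]
contact_force: [-1.1, -1.1, 0.2]
opening: 0.0007
```

{"name": "move_arm", "arguments": {
  "increments": [
    [0,0,0.012,0],
    [0,0,0.024,0],
    [0,0,0.036,0],
    [0,0,0.048,0],
    [0,0,0.06,0]
  ]
}}

```text
time: 3.92
tool_pos: [0.4597, -0.0174, 0.0102]
tool_rot: [2.104, 1.571, 1.966]
contact_force: [-0.7, 0.8, -0.2]
opening: 0.0005
```

```bash
python3 -c "
from h import *
import cv2
im=robot.read_camera('top')[:,:,::-1]
cv2.imwrite('pics/top3.png',cv2.convertScaleAbs(cv2.resize(im[120:260,260:440],None,fx=4.2,fy=4.2,interpolation=cv2.INTER_CUBIC),alpha=1.5))
cv2.imwrite('pics/side3.png',cv2.convertScaleAbs(cv2.resize(robot.read_camera('side')[150:270,220:380,::-1],None,fx=4,fy=4,interpolation=cv2.INTER_CUBIC),alpha=1.5))
inc(W(-57,0,11))"
```

```text
t 4.03 world [ 0.4601 -0.0175  0.0103] holder mm -67.4 -0.1 10.3 F [-0.6 -0.8  0. ] open 0.001 tool z yaw -7.9
inc [-0.002  0.     0.026]
```

View pics/side3.png

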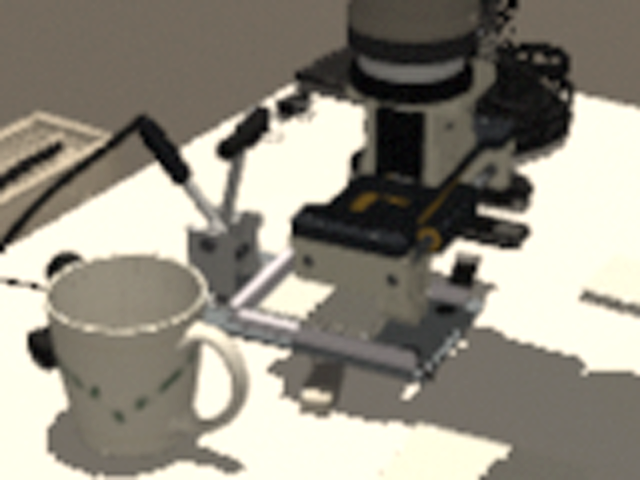

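View pics/top3.png

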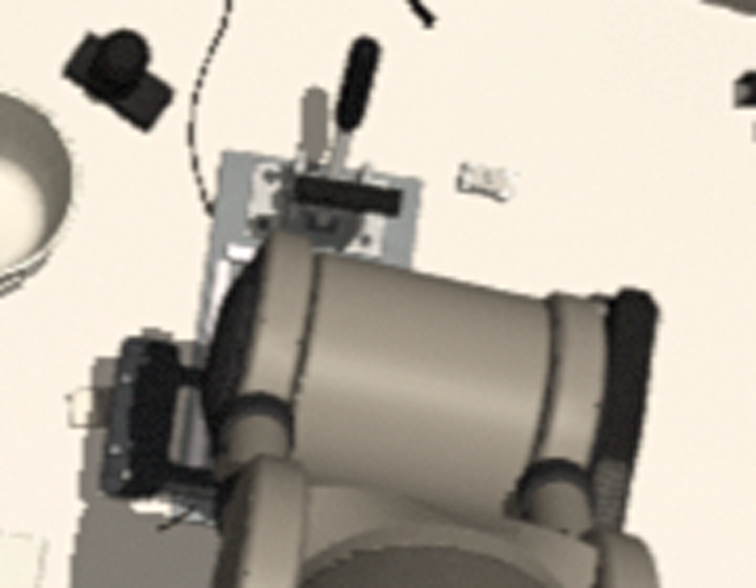

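The pad has moved to within about 10 mm of the stop, and the eraser and lever are undisturbed. I'll go the rest of the way in small steps and watch the force.

{"name": "move_arm", "arguments": {
  "increments": [
    [0,0,0.008,0],
    [0,0,0.016,0],
    [0,0,0.02,0],
    [0,0,0.02,0]
  ]
}}

```text
time: 4.53
tool_pos: [0.4675, -0.0185, 0.0102]
tool_rot: [0.316, 1.571, 0.178]
contact_force: [0.6, -0.2, -0.4]
opening: 0.0005
```

{"name": "move_arm", "arguments": {
  "increments": [
    [0,0,0.003,0],
    [0,0,0.006,0],
    [0,0,0.006,0]
  ]
}}

```text
time: 4.9
tool_pos: [0.4698, -0.0189, 0.0102]
tool_rot: [0.336, 1.571, 0.199]
contact_force: [-0.5, -0.2, -0.5]
opening: 0.0004
```

```bash
python3 -c "
from h import *
st()"
```

```text
t 4.9 world [ 0.4698 -0.0189  0.0102] holder mm -57.6 -0.1 10.2 F [-0.5 -0.2 -0.5] open 0.0 tool z yaw -7.9
```

{"name": "move_arm", "arguments": {
  "increments": [
    [0,0,0.0025,0],
    [0,0,0.0025,0]
  ]
}}

```text
time: 5.15
tool_pos: [0.4708, -0.019, 0.0102]
tool_rot: [0.374, 1.571, 0.236]
contact_force: [-0.5, 0.2, 0.5]
opening: 0.0006
```

{"name": "move_arm", "arguments": {
  "increments": [
    [0,0,0.0025,0],
    [0,0,0.0025,0]
  ]
}}

```text
time: 5.4
tool_pos: [0.4713, -0.019, 0.0101]
tool_rot: [2.956, 1.57, 2.818]
contact_force: [-1.3, 0.5, 1.1]
opening: 0.0006
```

{"name": "move_arm", "arguments": {
  "increments": [
    [0,0,0.0025,0],
    [0,0,0.0025,0]
  ]
}}

```text
time: 5.65
tool_pos: [0.4713, -0.019, 0.01]
tool_rot: [3.072, 1.568, 2.934]
contact_force: [-4.5, 0.1, 3.1]
opening: 0.0005
```

{"name": "move_arm", "arguments": {
  "increments": [
    [0,0,0.0025,0],
    [0,0,0.0025,0]
  ]
}}

```text
time: 5.9
tool_pos: [0.4714, -0.0189, 0.0099]
tool_rot: [3.097, 1.566, 2.959]
contact_force: [-7.3, 0.1, 5.2]
opening: 0.0007
```

```bash
python3 -c "
from h import *
import cv2
cv2.imwrite('pics/side4.png',cv2.convertScaleAbs(cv2.resize(robot.read_camera('side')[150:270,220:380,::-1],None,fx=4,fy=4,interpolation=cv2.INTER_CUBIC),alpha=1.5))
st()"
```

```text
t 5.95 world [ 0.4714 -0.019   0.0099] holder mm -56.0 0.0 9.9 F [-7.2  0.2  5. ] open 0.001 tool z yaw -7.89
```

View pics/side4.png

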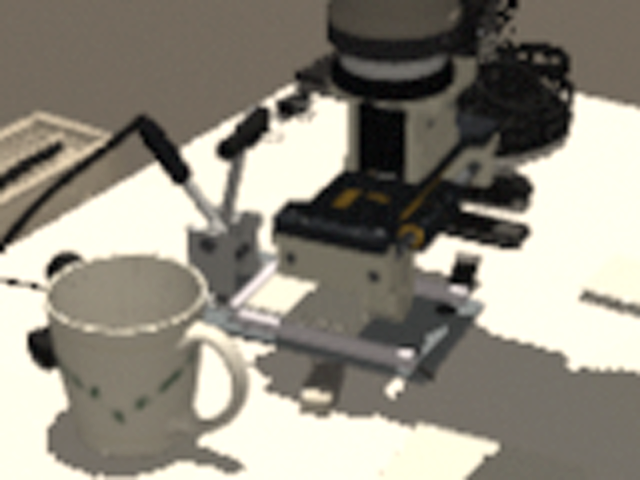

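The force has risen to 7 N and the position is stuck at x -56, where -56.5 was expected, so the pad is against the stop. I'll back off, rise and check.

{"name": "move_arm", "arguments": {
  "increments": [
    [0,0,-0.02,0],
    [0,0,-0.06,0],
    [-0.1,0,-0.08,0],
    [-0.25,0,-0.15,0],
    [-0.4,0,-0.25,0]
  ]
}}

```text
time: 6.58
tool_pos: [0.3818, -0.0068, 0.1608]
tool_rot: [-0.022, 1.569, -0.16]
contact_force: [0.2, -0.5, 0.3]
opening: 0.0003
```

{"name": "move_arm", "arguments": {
  "increments": [
    [-0.1,0,-0.1,0],
    [-0.15,0,-0.15,0]
  ]
}}

```text
time: 6.82
tool_pos: [0.3216, 0.0018, 0.2211]
tool_rot: [-0.064, 1.566, -0.202]
contact_force: [0.4, -0.5, -0.0]
opening: 0.0005
```

```bash
python3 -c "
from h import *
import cv2
im=robot.read_camera('top')[:,:,::-1]
cv2.imwrite('pics/top5.png',cv2.convertScaleAbs(cv2.resize(im[120:260,260:440],None,fx=4.2,fy=4.2,interpolation=cv2.INTER_CUBIC),alpha=1.5))
cv2.imwrite('pics/side5.png',cv2.convertScaleAbs(cv2.resize(robot.read_camera('side')[150:270,220:380,::-1],None,fx=4,fy=4,interpolation=cv2.INTER_CUBIC),alpha=1.5))
inc(W(152,0,230))"
```

```text
t 6.92 world [0.3223 0.0016 0.221 ] holder mm -206.5 -0.0 221.0 F [-0.  -0.1 -0.2] open 0.001 tool z yaw -7.9
inc [-0.017  0.     0.896]
```

View pics/side5.png

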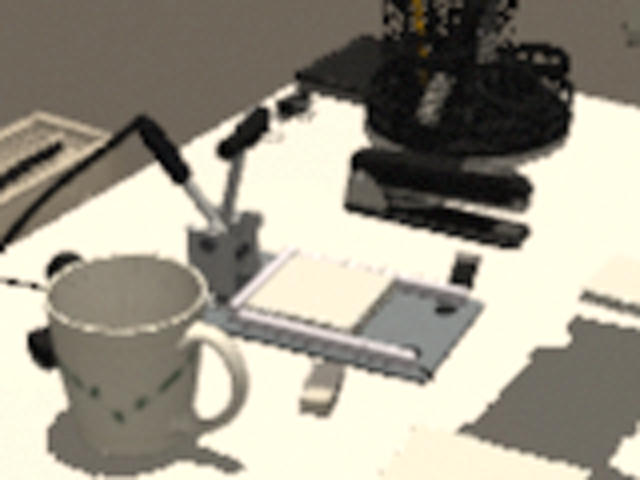

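View pics/top5.png

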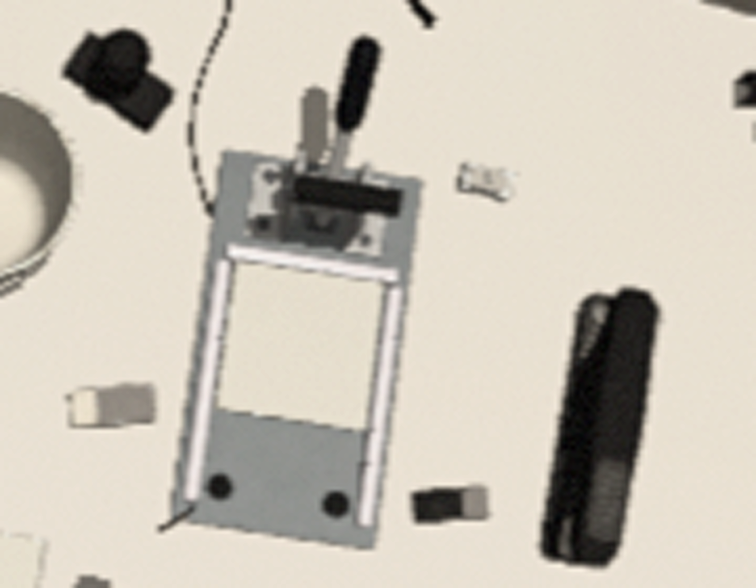

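The pad is flush with the stop in both views: its far edge meets the stop bar and its near edge runs (217,408)-(365,430). The bystanders haven't moved. I'll check the near edge numerically and then go over behind the handle.

```bash
python3 -c "
from h import *
for u,v in [(217,408),(365,430)]:
  d=ray('top',((u+.5)/4.2+259.5,(v+.5)/4.2+119.5),.019)[:2]-O; print(d@AX*1e3,d@AY*1e3)"
```

```text
-46.90550105416885 38.375216879170964
-46.65511880151963 -37.311270714047204
```

{"name": "move_arm", "arguments": {
  "increments": [
    [-0.017,0,0.12,0],
    [-0.017,0,0.24,0],
    [-0.017,0,0.36,0],
    [-0.017,0,0.48,0],
    [-0.017,0,0.6,0]
  ]
}}

```text
time: 7.55
tool_pos: [0.5624, -0.0317, 0.2239]
tool_rot: [2.817, 1.57, 2.679]
contact_force: [-0.2, -0.3, 0.6]
opening: 0.0003
```

{"name": "move_arm", "arguments": {
  "increments": [
    [0,0,0.1,0],
    [0,0,0.2,0],
    [0,0,0.296,0],
    [0,0,0.296,0],
    [0,0,0.296,0]
  ]
}}

```text
time: 8.18
tool_pos: [0.6771, -0.0476, 0.2241]
tool_rot: [3.042, 1.569, 2.904]
contact_force: [1.0, -0.9, 1.4]
opening: 0.0004
```

```bash
python3 -c "
from h import *
import cv2
cv2.imwrite('pics/side6.png',cv2.convertScaleAbs(robot.read_camera('side')[:,:,::-1],alpha=1.5))
inc(W(150,0,100))"
```

```text
t 8.22 world [ 0.6768 -0.0475  0.2249] holder mm 151.4 -0.1 224.9 F [-0.4  0.2 -0.3] open 0.0 tool z yaw -7.9
inc [ 0.312  0.    -0.003]
```

View pics/side6.png

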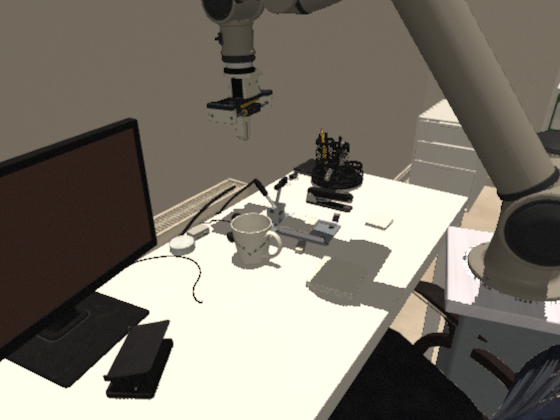

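Near edge reads x -46.8, where home is -47, so the pad is home. The side view shows the fingers at (246,130), above and behind the handle tip at (255,182). I'll lower behind it.

{"name": "move_arm", "arguments": {
  "increments": [
    [0.08,0,0,0],
    [0.16,0,0,0],
    [0.24,0,0,0],
    [0.312,0,0,0],
    [0.312,0,0,0]
  ]
}}

```text
time: 8.85
tool_pos: [0.6754, -0.0473, 0.0993]
tool_rot: [3.069, 1.566, 2.931]
contact_force: [-0.5, -0.2, -0.2]
opening: 0.0006
```

```bash
python3 -c "
from h import *
import cv2
cv2.imwrite('pics/side7.png',cv2.convertScaleAbs(cv2.resize(robot.read_camera('side')[110:250,180:360,::-1],None,fx=4,fy=4,interpolation=cv2.INTER_CUBIC),alpha=1.5))
inc(W(150,0,100))"
```

```text
t 8.9 world [ 0.6767 -0.0475  0.1013] holder mm 151.2 -0.1 101.3 F [0.6 0.  0.2] open 0.001 tool z yaw -7.9
inc [ 0.003  0.    -0.003]
```

View pics/side7.png

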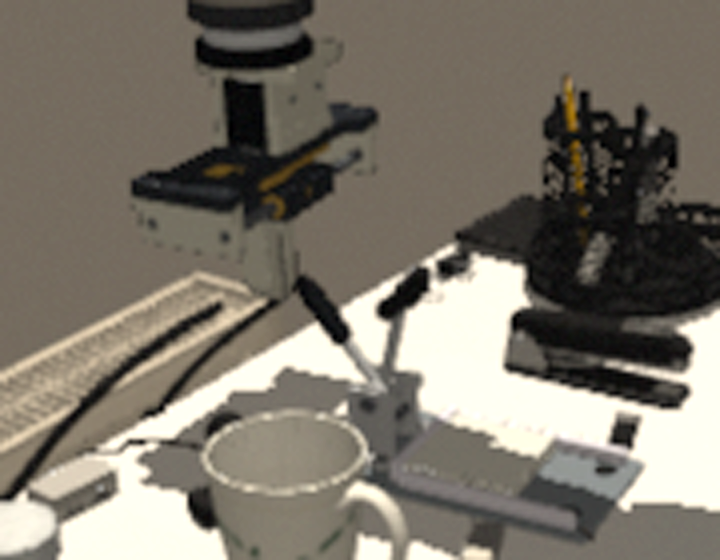

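The fingertips are just behind the handle's end. I'll push toward the mouth.

{"name": "move_arm", "arguments": {
  "increments": [
    [0,0,-0.02,0],
    [0,0,-0.035,0],
    [0,0,-0.05,0],
    [0,0,-0.065,0],
    [0,0,-0.08,0]
  ]
}}

```text
time: 9.52
tool_pos: [0.6503, -0.0439, 0.1057]
tool_rot: [-0.001, 1.556, -0.139]
contact_force: [9.1, -0.2, 7.0]
opening: -0.0001
```

```bash
python3 -c "
from h import *
import cv2
cv2.imwrite('pics/side8.png',cv2.convertScaleAbs(cv2.resize(robot.read_camera('side')[110:250,180:360,::-1],None,fx=4,fy=4,interpolation=cv2.INTER_CUBIC),alpha=1.5))
st()"
```

```text
t 9.57 world [ 0.6489 -0.0437  0.1051] holder mm 123.2 -0.1 105.1 F [6.7 0.4 5. ] open 0.0 tool z yaw -7.9
```

View pics/side8.png

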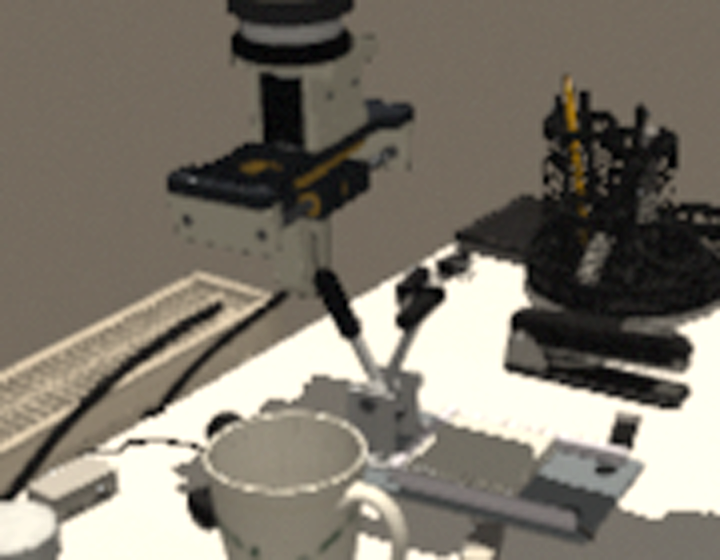

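The lever is following, at about 8 N. The tool rode up 5 mm, so I'll continue with a slight downward bias.

{"name": "move_arm", "arguments": {
  "increments": [
    [0.005,0,-0.012,0],
    [0.01,0,-0.024,0],
    [0.01,0,-0.036,0],
    [0.01,0,-0.048,0],
    [0.01,0,-0.06,0]
  ]
}}

```text
time: 10.2
tool_pos: [0.6221, -0.04, 0.098]
tool_rot: [0.04, 1.569, -0.097]
contact_force: [2.7, -0.4, 2.8]
opening: 0.0006
```

```bash
python3 -c "
from h import *
st()"
```

```text
t 10.2 world [ 0.6221 -0.04    0.098 ] holder mm 96.1 -0.1 98.0 F [ 2.7 -0.4  2.8] open 0.001 tool z yaw -7.9
```

{"name": "move_arm", "arguments": {
  "increments": [
    [0,0,-0.015,0],
    [0,0,-0.03,0],
    [0,0,-0.045,0],
    [0,0,-0.06,0],
    [0,0,-0.07,0]
  ]
}}

```text
time: 10.82
tool_pos: [0.5933, -0.036, 0.0967]
tool_rot: [3.102, 1.569, 2.964]
contact_force: [0.0, 0.6, -0.9]
opening: 0.0008
```

```bash
python3 -c "
from h import *
import cv2
cv2.imwrite('pics/side9.png',cv2.convertScaleAbs(cv2.resize(robot.read_camera('side')[110:250,180:360,::-1],None,fx=4,fy=4,interpolation=cv2.INTER_CUBIC),alpha=1.5))
st()"
```

```text
t 10.88 world [ 0.593  -0.0359  0.0968] holder mm 66.8 -0.1 96.8 F [-0.2 -0.4 -0.2] open 0.0 tool z yaw -7.9
```

View pics/side9.png

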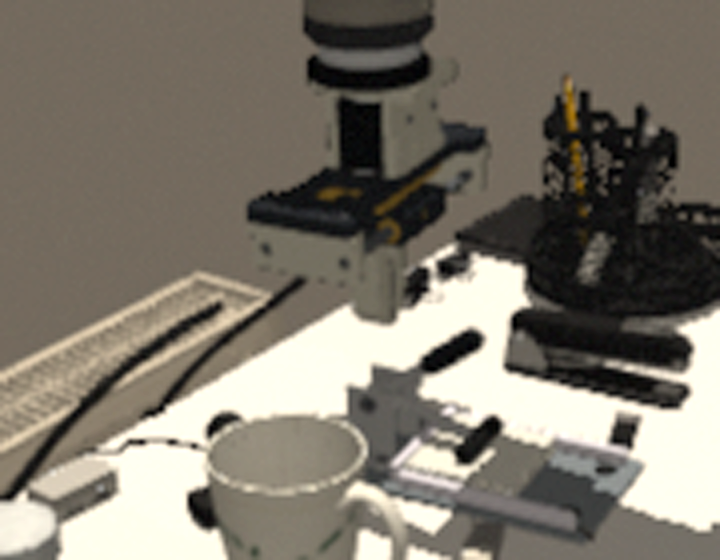

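The lever snapped over: the handle is now at (450,350) and the foot at (478,440) on the pad. I'll back off, rise, and move aside for a check.

{"name": "move_arm", "arguments": {
  "increments": [
    [0,0,0.03,0],
    [-0.1,0,0.04,0],
    [-0.22,0,0.04,0],
    [-0.35,0,0.04,0],
    [-0.35,0,0.04,0]
  ]
}}

```text
time: 11.5
tool_pos: [0.6129, -0.0388, 0.2422]
tool_rot: [-0.043, 1.561, -0.18]
contact_force: [0.5, 0.3, -0.3]
opening: 0.0003
```

{"name": "move_arm", "arguments": {
  "increments": [
    [0,0,-0.14,0],
    [0,0,-0.28,0],
    [0,0,-0.42,0],
    [0,0,-0.56,0],
    [0,0,-0.65,0]
  ]
}}

```text
time: 12.12
tool_pos: [0.3504, -0.0022, 0.2365]
tool_rot: [3.016, 1.569, 2.878]
contact_force: [0.7, -0.3, 0.2]
opening: 0.0005
```

```bash
python3 -c "
from h import *
import cv2
im=robot.read_camera('top')[:,:,::-1]
cv2.imwrite('pics/top10.png',cv2.convertScaleAbs(cv2.resize(im[120:260,260:440],None,fx=4.2,fy=4.2,interpolation=cv2.INTER_CUBIC),alpha=1.5))
cv2.imwrite('pics/side10.png',cv2.convertScaleAbs(cv2.resize(robot.read_camera('side')[110:250,180:360,::-1],None,fx=4,fy=4,interpolation=cv2.INTER_CUBIC),alpha=1.5))
st()
# predicted pixels in the crops for closed lever
for n,x,z in [('tip',-2,98),('foot',-7,26)]:
  a=proj('top',W(x,0,z)); b=proj('side',W(x,0,z)); print(n,((a-[260,120])*4.2).round(),((b-[180,110])*4).round())"
```

```text
t 12.22 world [ 0.3498 -0.002   0.2367] holder mm -178.8 0.2 236.7 F [ 0.1  0.4 -0.6] open 0.0 tool z yaw -7.89
tip [326. 307.] [473. 338.]
foot [303. 339.] [481. 437.]
```

View pics/top10.png

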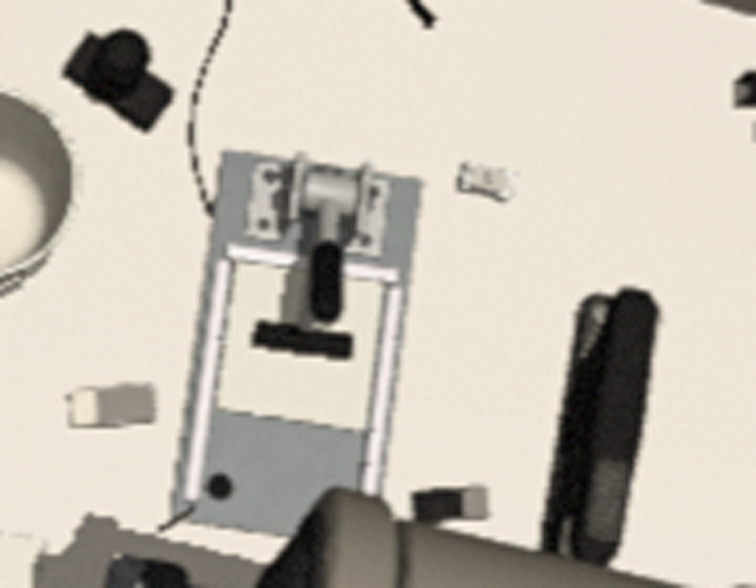

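View pics/side10.png

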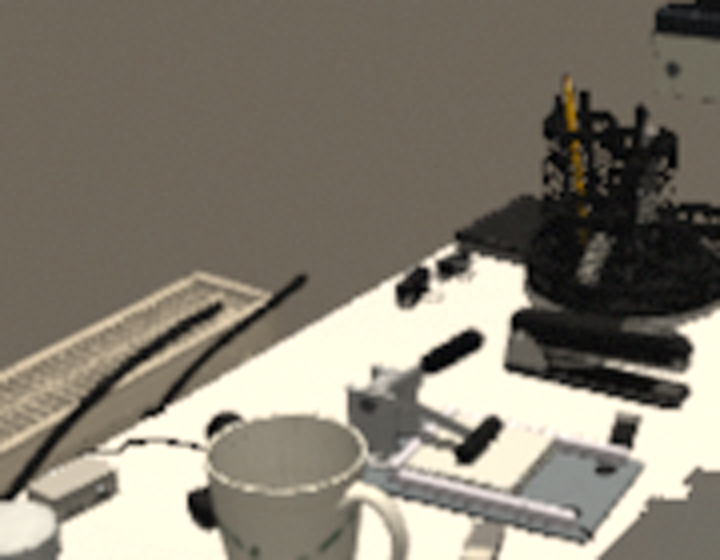

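Both views show the foot at (303,339) top and (481,437) side, exactly where it was predicted for the closed lever. The pad's near edge is still at (217,408)-(365,430), everything else is in place, and the robot is clear.

```bash
python3 -c "
from cell import robot
print(robot.hand_in())"
```

```text
the job is handed in; nothing more can be done
None
```

I pushed the memo pad home against the back stop with the closed fingertips. Then I flipped the clamp lever over from behind until it snapped shut. The job was handed in at about 12.2 s.

- **Pad:** the tool stopped at x −56.0 mm, where −56.5 was expected, with the push force up to about 7 N. From the top camera, the pad's near edge is at x −46.8 mm (home is −47). It had not moved after the clamp closed.
- **Lever:** in both camera views the foot lies within a few pixels of where the closed position should appear, and the handle is over.
- **Surroundings:** the other things look unmoved as far as the last views show. In the top view the arm covered part of the scene near the holder's mouth, and the decoy pads were not checked. The robot touches nothing.
- **Forces:** the largest reading was about 11 N, early in the lever push, when the tool rode up 5 mm. I lowered it slightly and carried on. No check failed or disagreed.

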